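# Refit the drip tray of a valve test stand

### The job

Refit the loose drip tray under the valve test stand: slide it into the bay grip outwards, feeling for the hidden guide channel and letting its side walls line the tray up, until it is fully home against the back stop, without ever forcing it. Then swing the red-pegged keeper over and down across the bay mouth until it stops so that it holds the tray in, let go, and leave the other parts on the bench undisturbed.

Things in the scene. Friction and masses are not known exactly. Their poses are not given: they have to be found in the camera images.
- tray_grip (a point): Centre of the blue pull grip of the loose grey drip tray, 25 mm above the tray's underside: an upright block 36 mm long (x), 14 mm thick (y), reaching 6 to 44 mm above the bench. Pinch it from above, one finger on each y side. Axes are the tray's: +x from the grip to the nose (goes in first), z up. Front wall's outer face at x = +18 mm, nose at x = +138 mm from here.
- tray: The same tray; origin on its underside at the pan's centre (tray_grip is at x = -78, z = 25 mm). Pan 120 mm long (x), 110 wide (y), 30 high, walls 3 mm, nose corners rounded to 10 mm radius. 0.2 to 0.35 kg. It lies flat and can simply be dragged along the bench into the bay, whose floor is the bare bench.
- bay_mouth (a point): Middle of the bay's mouth at bench level, in the plane of the front face of the stand's deck. +x points straight into the bay, +y along the front to the keeper's side, z up. Tray fully home: nose on the back stop at x = 120 mm, front wall flush with the deck's front face, tray_grip at x = -18 mm, its y set by the guide channel (see bay_in).
- stand: Fixed black valve test stand with brass valve and inlet box; origin and axes as bay_mouth. Deck plate 215 mm (x) by 238 mm (y), underside 36 mm, top 48 mm above the bench; the first 90 mm of its top are bare, so a gripper's body can pass above. Cheeks under it at y = 95 to 119 mm either side. The tray must never press on any part of the stand with over 25 N: the channel would crack.
- bay_in (a point): Nominal point in the bay at x = 40, y = 0, z = 0 mm from bay_mouth. From here to the stop the hidden fixed aluminium guide channel is 113 mm wide (1.5 mm spare each side of the tray), parallel to x; from here out to x = 8 mm each wall flares outward by 18 mm. Its brackets are slotted: its middle really sits up to 14 mm either side of y = 0, unseen, found by feel. Sliding takes a few N.
- keeper (a joint): Steel turn-button bar, 76 mm from hinge to tip, on the front of the stand's +y cheek. Hinge axis along the stand's x at y = +107 mm, 24 mm above the bench. 0 rad = level to +y (open); 1.57 = upright; 3.14 = level, to -y across the mouth (shut, end stop). Starts at 0 to 0.4, stays where left, 2 to 3 N at the peg. Its rear is 4.5 mm ahead of the deck's face: shuts only on a tray that is home.
- keeper_peg (a point): Middle of the keeper's red finger peg: 12 mm diameter, 36 mm long, level, along the stand's x, 48 mm from the hinge axis, its middle at x = -29 mm from bay_mouth (spans x = -11 to -47 mm). Joint 0: y = +155 mm, 24 mm above the bench; shut: y = +59 mm, 24 mm above the bench. Pinch it from above and carry it over in an arc (it turns in the grip).
- clamp: Bystander: steel hose clamp ring 60 mm wide, 12 mm high, lying flat.
- pipeclip: Bystander: rubber-lined pipe clip 48 mm wide, 20 mm high, with a 70 mm stud, lying flat.
- reducer: Bystander: brass reducer, 40 mm wide and high, standing.
- hosetail: Bystander: black hose tail, 44 mm wide, 58 mm high, standing.
- jar: Bystander: white grease jar with blue cap, 60 mm wide, 50 mm high.
- driver: Bystander: orange screwdriver lying flat.
- wrench: Bystander: steel wrench lying flat.
Not all that is in view belongs to the job. Several things look just like the tray: the one meant starts farthest from the robot's base.

How it is judged:
On the way, in this order (a step that is already met when the one before it is completed fails the run):
1. the tray is fully home in the bay (x of tray in the frame of bay_mouth above 0.057 m and x of tray_grip in the frame of bay_mouth below 0 m and y of tray_grip in the frame of bay_mouth between -0.02 and 0.02 m and angle between the x axis of tray and the x axis of stand, either way round below 0.06 rad), for 0.2 s.
2. the keeper is shut across the mouth (value of joint keeper above 3 rad), for 0.2 s.
At the end, for the whole second after the job is handed in: The tray lies at rest on the bench inside the bay, grip outwards, its front wall within 3 mm of flush with the deck's front face (home against the back stop), square to within 0.06 rad; the keeper is shut (over 3.0 rad) (all of step 1 and height (world z) of tray_grip below 0.029 m and value of joint keeper above 3 rad and linear speed of tray below 0.01 m/s); the robot touches nothing.
It fails at once if the tray pressed on the stand, its guide channel, stop or keeper with more than 25 N (contact force between tray and stand above 25 N).
It fails at once if another part on the bench was shifted by more than 30 mm (distance of any of clamp, pipeclip, reducer, hosetail, jar, driver, wrench from where it was at the start of the episode above 0.03 m).
It also fails if it takes over 72 s, if anything falls off the work surface, if the arm or the gripper's body presses on something with over 40 N, if the wrist force passes 120 N, or if a joint passes its speed limit or range.

### The arm

A 7-joint arm with a two-finger parallel gripper is mounted at the origin on the work surface. World frame = base frame: x ahead of the robot, y to its left, z up, the work surface at z = 0. Lengths are in m, angles in rad, forces in N, time in s.
With the tool pointing down it reaches from about 0.4 to 0.875 m from the base axis. Payload 19.3 kg.
Tool frame: the origin (TCP) lies midway between the tips of the shut fingers; the grasp point (between the pads) lies 19 mm behind it (bot.tcp_to_grasp is the distance from the TCP to the grasp point, in m); z points along the fingers, y is the direction in which the jaws open and shut (so a half turn about z gives the same grasp; the last joint's range is limited). The gripper opens to 85 mm and grips with 20 to 120 N. Pads are 22 mm wide; open, the fingers measure 114 mm over their backs; the gripper's body (76 mm by 85 mm) begins 54 mm behind the grasp point. The pads swing forward as they close: fully open they stand 13 mm farther back than shut.
Start: joints at [1.069, 0.521, -0.036, 1.599, 0.021, 1.021, -0.113], TCP at [0.262, -0.568, 0.231] pointing down, gripper open.
Joint ranges: [-2.91, 2.91], [-0.3, 2.13], [-1.5, 1.42], [0.17, 2.43], [-1.26, 4.41], [0.16, 1.93], [-2.52, 2.52]. Speed limits (rad/s): [1.89, 1.89, 2.39, 2.39, 3.01, 3.01, 3.01].

### API

Orientations are given as [roll, pitch, yaw] about the fixed x, y, z axes, in that order (R = Rz(yaw) Ry(pitch) Rx(roll)).
In Python, from workcell import bot gives the robot as it stands. The module is installed in compiled form; this text tells all that it offers.
- The arm moves only by the tool drive_tool, never from a script. Its argument "series" is a list of rows, each a list of 5 numbers: the opening in per cent of the stroke, from 0 (shut) to 100 (fully open), then the shift along the world's x, y, z in m, then the turn about the world's z in rad. A call has 1 to 12 rows; each row shifts and turns the pose as measured when the row begins; what a row does not reach is not made up. A row lasts 1/10 s, in which the tool goes at most 50 mm and 8.59 degrees, less where a joint would pass 70% of its speed; a pose out of reach is approached as far as the arm can. A call with a gripper value outside its range is refused whole. The fingers move at their own pace and stop on an object; "newtons" is the grip in N (left out, the last holds). Time passes only in rows, so rows that do not move let the fingers close. It gives the time, the measured TCP pose, the force and the opening at its end, in the units of the state.
- bot.observe(): the state, without advancing time (a new reading comes with each control period).
- bot.grab_frame(name): name is "scene" or "top"; returns the picture (420x560x3 uint8, red, green, blue); there is no depth.
- bot.camera_info(name): a dict with "fx", "fy", "cx", "cy" (pixels), "k1" (the pictures are not rectified: a ray, as slopes to the right and down, at radius r is drawn at 1 + k1 r^2 times it, then the intrinsics apply), "cam_to_world" (4x4, takes a point from camera to world coordinates). Camera axes: x right, y down, z forward; pixel columns grow to the right and rows downward; lengths in m; the calibration is good to about 2 mm. A picture is of the moment at which its call begins. camera_info takes no time and is no camera call.
- bot.job_done(): hands the job in, once; it reports no verdict.
Trained networks look in the newest picture that a camera, given by its name, has taken for a name from the list of things; names that differ only in an ending like _2 or _b are one class to them, and where a whole thing is asked for, a point or a joint stands for the part that bears it (a point fixed in the world has none). Each returns a list of dicts, best first, with "conf" (0 to 1); they miss things now and then, are a little off and sometimes report something else, mostly with a low value. They report only what shows in the picture. A call takes as long as a camera call. They do not tell look-alikes from the thing itself.
- bot.masks_of(camera, target): "mask" (420x560 bool, what is visible of it) and "point" ([column, row] in pixels, amid what is visible of it).
The state is a dict: "clock": time; "qpos": joint angles; "qd": joint speeds; "joint_efforts": joint torques, N m; "position": TCP position; "tool_rot": TCP orientation; "force": force on the tool from outside, world axes, zero at the start; "moment": the same for the moment, N m; "grip_width": finger opening in m.
Only numpy, scipy, OpenCV 4.12 (cv2) and the standard library are available. Lean on these libraries where they do the work, as an engineer would, in place of code of your own. Each camera call takes 0.05 s, during which the arm holds its last target.

## Working session

There is one attempt and no reset: what is moved stays moved. The work goes in short steps, Python scripts to look and compute and a tool call to move; the robot and the scene stay as the last step left them, time stands still between calls to the robot, and variables do not carry over. Pictures are saved under pics/ and viewed, and the job is handed in when it is done.

Besides the shell and the picture viewer there is one more tool, called after ">>>" as a command line: name --pt "numbers of a row" for each row, then --argument value for the rest. drive_tool: Moves the arm, as the interface text tells. Its arguments: {"type":"object","properties":{"series":{"type":"array","items":{"type":"array","items":{"type":"number"}}},"newtons":{"type":"number"}},"required":["series"]}

```bash
mkdir -p pics; python3 - <<'E'
from workcell import bot
import cv2,numpy as np
for n in("scene","top"):
    f=bot.grab_frame(n); cv2.imwrite(f"pics/{n}0.png",cv2.cvtColor(f,cv2.COLOR_RGB2BGR))
    c=bot.camera_info(n); print(n,{k:np.round(v,4).tolist() for k,v in c.items()})
print(bot.observe(), bot.tcp_to_grasp)
E
```

```text
scene {'fx': 406.1776, 'fy': 406.1776, 'cx': 281.4163, 'cy': 209.8926, 'k1': -0.0968, 'cam_to_world': [[-0.5941, 0.5646, -0.573, 1.1146], [0.8043, 0.4249, -0.4153, 0.4364], [0.009, -0.7076, -0.7066, 0.8072], [0.0, 0.0, 0.0, 1.0]]}
top {'fx': 394.356, 'fy': 394.356, 'cx': 273.7506, 'cy': 209.3087, 'k1': -0.0534, 'cam_to_world': [[-0.0081, -0.9983, 0.0584, 0.4583], [-0.9995, 0.0098, 0.0292, -0.0297], [-0.0297, -0.0581, -0.9979, 1.0618], [0.0, 0.0, 0.0, 1.0]]}
{'clock': 0.1, 'qpos': array([ 1.06878475,  0.5219295 , -0.03630203,  1.59992458,  0.02120279,
        1.02112136, -0.11281085]), 'qd': array([ 5.25861501e-04, -7.58640495e-04, -1.84582494e-05, -1.26368238e-03,
        1.38933003e-03, -2.19318412e-04, -6.71298194e-04]), 'joint_efforts': array([ 3.27335059e-03, -9.28499365e+01,  1.98429957e+00, -3.70535195e+01,
        1.82279048e-02,  5.32825885e-03, -1.24508997e-04]), 'position': array([ 0.26140531, -0.5673842 ,  0.23080856]), 'tool_rot': array([-3.14059845e+00,  8.50055960e-05,  4.31768742e-01]), 'force': array([-0.15346132,  0.05645819, -0.96351858]), 'moment': array([0.02280269, 0.02128608, 0.00216632]), 'grip_width': 0.08544740455510536} 0.0187
```

View pics/scene0.png

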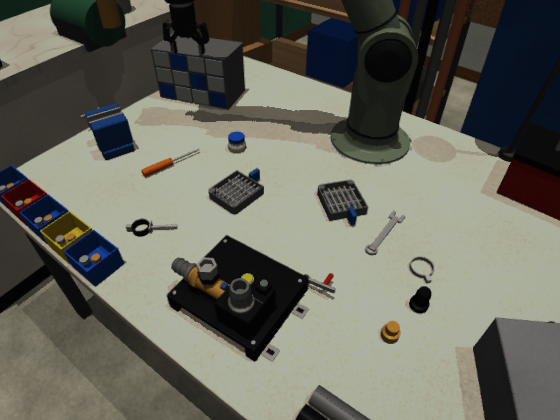

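View pics/top0.png

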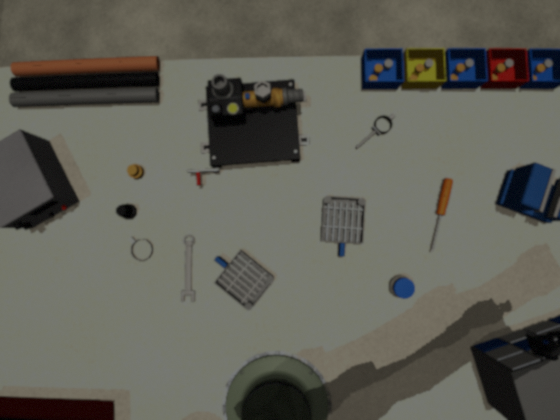

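```bash
cat > h.py <<'E'
from workcell import bot
import cv2,numpy as np
def world(cam,px,z):
    c=bot.camera_info(cam); K=np.array([[c['fx'],0,c['cx']],[0,c['fy'],c['cy']],[0,0,1]])
    u=cv2.undistortPoints(np.array(px,float).reshape(-1,1,2),K,np.array([c['k1'],0,0,0,0.])).reshape(-1,2)
    M=np.array(c['cam_to_world']); d=np.c_[u,np.ones(len(u))]@M[:3,:3].T
    return M[:3,3]+d*((z-M[2,3])/d[:,2])[:,None]
def pix(cam,P):
    c=bot.camera_info(cam); K=np.array([[c['fx'],0,c['cx']],[0,c['fy'],c['cy']],[0,0,1]])
    M=np.linalg.inv(c['cam_to_world']); 
    return cv2.projectPoints(np.array(P,float).reshape(-1,1,3),cv2.Rodrigues(M[:3,:3])[0],M[:3,3],K,np.array([c['k1'],0,0,0,0.]))[0].reshape(-1,2)
def crop(cam,name,r0,r1,c0,c1,s):
    f=bot.grab_frame(cam); cv2.imwrite(name,cv2.resize(cv2.cvtColor(f,cv2.COLOR_RGB2BGR)[r0:r1,c0:c1],None,fx=s,fy=s,interpolation=cv2.INTER_CUBIC)); return f
E
python3 - <<'E'
from h import *
f=crop("top","pics/c1.png",70,180,180,330,5)
crop("top","pics/c2.png",180,310,200,380,4)
for t in("tray","tray_grip","stand","keeper","keeper_peg"):
    for m in bot.masks_of("top",t):
        r=cv2.minAreaRect(np.argwhere(m["mask"])[:,::-1].astype(np.float32)); print(t,round(m["conf"],2),np.round(m["point"],1),m["mask"].sum(),np.round(cv2.boxPoints(r),1).tolist(), world("top",[m["point"]],.024).round(3))
E
```

```text
tray 0.72 [443.9 198.8] 451 [[428.6000061035156, 235.39999389648438], [443.3999938964844, 176.39999389648438], [454.5, 179.10000610351562], [439.70001220703125, 238.1999969482422]] [[ 0.542 -0.448  0.024]]
tray 0.63 [242.2 278.8] 2010 [[201.89999389648438, 274.0], [229.5, 240.1999969482422], [275.6000061035156, 277.8999938964844], [248.0, 311.70001220703125]] [[0.337 0.085 0.024]]
tray_grip 0.9 [246.2 281.2] 1961 [[203.39999389648438, 275.6000061035156], [229.10000610351562, 241.8000030517578], [275.5, 277.1000061035156], [249.8000030517578, 310.8999938964844]] [[0.331 0.074 0.024]]
tray_grip 0.86 [342.3 222.2] 2050 [[318.5, 254.60000610351562], [322.3999938964844, 195.10000610351562], [365.70001220703125, 197.89999389648438], [361.8999938964844, 257.29998779296875]] [[ 0.483 -0.179  0.024]]
tray_grip 0.48 [188.8 269.3] 441 [[182.0, 238.0], [193.0, 238.0], [193.0, 299.0], [182.0, 299.0]] [[0.363 0.226 0.024]]
stand 0.6 [250.8 124.4] 7946 [[189.3000030517578, 183.60000610351562], [195.60000610351562, 73.5], [311.6000061035156, 80.0999984741211], [305.29998779296875, 190.1999969482422]] [[0.748 0.06  0.024]]
keeper 0.64 [199.3 172.1] 253 [[186.89999389648438, 170.1999969482422], [210.60000610351562, 156.39999389648438], [220.39999389648438, 173.10000610351562], [196.6999969482422, 186.89999389648438]] [[0.621 0.199 0.024]]
keeper 0.4 [337.6 221.1] 2048 [[318.70001220703125, 254.6999969482422], [322.29998779296875, 194.6999969482422], [365.5, 197.3000030517578], [361.8999938964844, 257.29998779296875]] [[ 0.486 -0.167  0.024]]
keeper_peg 0.5 [198.  169.7] 173 [[188.8000030517578, 169.3000030517578], [218.0, 167.6999969482422], [218.89999389648438, 184.8000030517578], [189.8000030517578, 186.5]] [[0.627 0.202 0.024]]
```

View pics/c1.png

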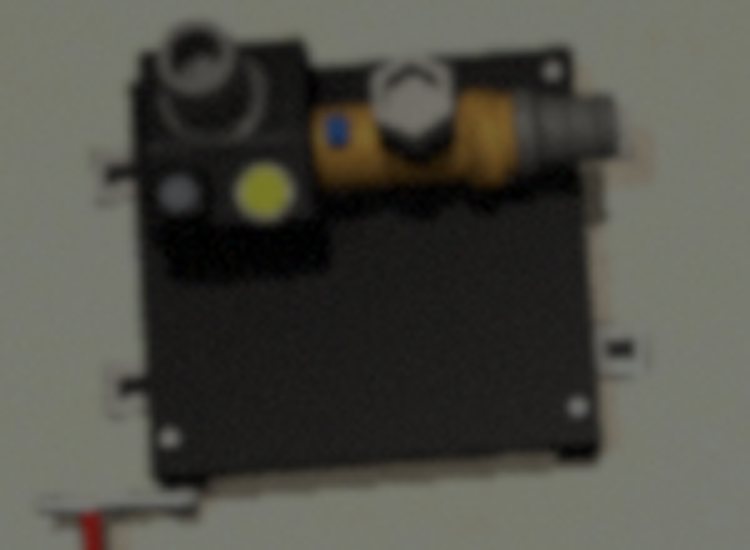

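View pics/c2.png

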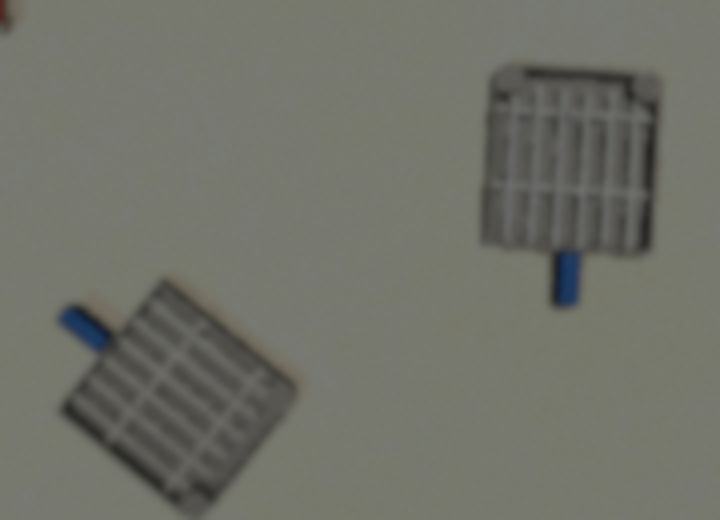

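```bash
cat > fit.py <<'E'
from h import *
from scipy.optimize import minimize
def box(x0,x1,y0,y1,z0,z1): return np.array([[x,y,z] for x in(x0,x1) for y in(y0,y1) for z in(z0,z1)])
def sil(cam,p,boxes,S=4):
    im=np.zeros((420*S,560*S),np.uint8); c,s=np.cos(p[2]),np.sin(p[2])
    for b in boxes:
        w=b@np.array([[c,s,0],[-s,c,0],[0,0,1]])+[p[0],p[1],0]
        h=cv2.convexHull((pix(cam,w)*S+S/2-.5).astype(np.float32)); cv2.fillConvexPoly(im,h.round().astype(np.int32),255)
    return cv2.resize(im,(560,420),interpolation=cv2.INTER_AREA)/255.
# tray in grip frame
b=[];a=np.linspace(0,np.pi/2,5)
out=[(18,-55),(18,55)]+[(128+10*np.sin(t),45+10*np.cos(t)) for t in a]+[(128+10*np.cos(t),-45-10*np.sin(t)) for t in a]
pan=np.array([[x/1000,y/1000,z] for x,y in out for z in(0,.03)])
TRAY=[pan,box(-.018,.018,-.007,.007,.006,.044)]
def fit(masks,boxes,p0):
    def L(p): return sum(np.abs(sil(c,p,boxes)-m).sum()/m.sum() for c,m in masks.items())
    best=None
    r=minimize(L,p0,method="Nelder-Mead",options=dict(initial_simplex=[p0,p0+[.01,0,0],p0+[0,.01,0],p0+[0,0,.08]],xatol=1e-4,fatol=1e-4))
    return r.x,r.fun
E
python3 - <<'E'
from fit import *
bot.grab_frame("top");bot.grab_frame("scene")
M={}
pt=[342,222]; P=world("top",[pt],.02)[0]; 
for cam in("top","scene"):
    q=pix(cam,[P])[0]
    for t in("tray","tray_grip"):
        for m in bot.masks_of(cam,t):
            if np.hypot(*(np.array(m["point"])-q))<15: M[cam]=m["mask"].astype(float); print(cam,t,m["conf"],m["mask"].sum())
p0=np.array([.41,-.175,0.])
for k in (["top"],["scene"],["top","scene"]):
    kk={c:M[c] for c in k if c in M}
    if kk: print(k,fit(kk,TRAY,p0))
# deck edges
f=cv2.cvtColor(bot.grab_frame("top"),cv2.COLOR_RGB2GRAY); d=(f<60)
import sys
fr=[(c,[r for r in range(150,175) if d[r,c]][-1]) for c in range(216,297,2) if d[150:175,c].any()]
print(fr)
lf=[(c0,r) for r in range(125,160,3) for c0 in [200+np.argmax(d[r,200:230])]]
rt=[(c0,r) for r in range(125,155,3) for c0 in [310-np.argmax(d[r,270:311][::-1])]]
print(lf,rt)
E
```

```text
top tray 0.57 2120
top tray_grip 0.57 2093
scene tray 0.75 1628
scene tray_grip 0.84 1604
['top'] (array([ 0.41282241, -0.17443844, -0.07303703]), np.float64(0.03141939049867438))
['scene'] (array([ 0.41388513, -0.17507998, -0.07869108]), np.float64(0.03767541929490001))
['top', 'scene'] (array([ 0.41320055, -0.17463086, -0.07689006]), np.float64(0.0753604720481008))
[(216, 172), (218, 172), (220, 168), (222, 167), (224, 165), (226, 165), (228, 165), (230, 165), (232, 164), (234, 164), (236, 164), (238, 164), (240, 164), (242, 164), (244, 164), (246, 163), (248, 163), (250, 163), (252, 163), (254, 163), (256, 163), (258, 162), (260, 162), (262, 162), (264, 162), (266, 162), (268, 162), (270, 162), (272, 162), (274, 162), (276, 161), (278, 161), (280, 161), (282, 160), (284, 160), (286, 160), (288, 160), (290, 160), (292, 162), (294, 162), (296, 162)]
[(np.int64(208), 125), (np.int64(208), 128), (np.int64(209), 131), (np.int64(209), 134), (np.int64(209), 137), (np.int64(209), 140), (np.int64(209), 143), (np.int64(204), 146), (np.int64(209), 149), (np.int64(210), 152), (np.int64(210), 155), (np.int64(210), 158)] [(np.int64(296), 125), (np.int64(297), 128), (np.int64(297), 131), (np.int64(297), 134), (np.int64(298), 137), (np.int64(305), 140), (np.int64(298), 143), (np.int64(298), 146), (np.int64(298), 149), (np.int64(298), 152)]
```

```bash
python3 - <<'E'
from fit import *
fr=np.array([(c,r+.5) for c,r in zip(range(226,292,2),[165,165,165,164,164,164,164,164,164,164,163,163,163,163,163,163,162,162,162,162,162,162,162,162,162,161,161,161,160,160,160,160,160])])
lf=np.array([(207.5,125),(207.5,128),(208.5,131),(208.5,134),(208.5,137),(208.5,140),(208.5,143),(208.5,149),(209.5,152),(209.5,155),(209.5,158)])
rt=np.array([(296.5,125),(297.5,128),(297.5,131),(297.5,134),(298.5,137),(298.5,143),(298.5,146),(298.5,149),(298.5,152)])
F=world("top",fr,.036);F2=world("top",fr,.048);L=world("top",lf,.048);R=world("top",rt,.048)
pf=np.polyfit(F[:,1],F[:,0],1);pl=np.polyfit(L[:,0],L[:,1],1);pr=np.polyfit(R[:,0],R[:,1],1)
print(pf,pl,pr, np.polyfit(F2[:,1],F2[:,0],1))
# yaw: front edge x = a*y+b -> dir (a,1) = (-sin,cos) ; sides y=a x+b -> yaw=a
yaw=np.average([-pf[0],pl[0],pr[0]],weights=[2,1,1]); print("yaws",-pf[0],pl[0],pr[0])
for _ in range(1):
    # mid
    x=.66
    yc=(np.polyval(pl,x)+np.polyval(pr,x))/2
    print("width",np.polyval(pl,x)-np.polyval(pr,x)); xc=np.polyval(pf,yc)
    yc=(np.polyval(pl,xc)+np.polyval(pr,xc))/2; print("mouth",xc,yc)
def draw(p,cams=("top","scene"),tag="d"):
    B=[box(0,.215,-.119,.119,.036,.048),box(0,.215,.095,.119,0,.036),box(0,.215,-.119,-.095,0,.036)]
    c,s=np.cos(p[2]),np.sin(p[2])
    for cam in cams:
        f=cv2.cvtColor(bot.grab_frame(cam),cv2.COLOR_RGB2BGR)
        r=(60,200,180,330) if cam=="top" else (220,370,150,350); k=4
        g=cv2.resize(f[r[0]:r[1],r[2]:r[3]],None,fx=k,fy=k,interpolation=cv2.INTER_CUBIC)
        g=cv2.convertScaleAbs(g,alpha=2.0)
        for b in B:
            q=(pix(cam,b@np.array([[c,s,0],[-s,c,0],[0,0,1]])+[p[0],p[1],0])-[r[2],r[0]])*k+k/2
            for i in range(8):
                for j in(1,2,4):
                    if not i&j: cv2.line(g,tuple(q[i].astype(int).tolist()),tuple(q[i|j].astype(int).tolist()),(0,255,0),1)
        cv2.imwrite(f"pics/{tag}_{cam}.png",g)
draw((xc,yc,yaw))
print(xc,yc,yaw)
E
```

```text
[-0.0645988   0.64340352] [0.06023725 0.12736758] [ 0.05186396 -0.10107309] [-0.0645988   0.64121571]
yaws 0.06459880201406243 0.06023725044682748 0.05186395727031
width 0.2339670429965346
mouth 0.6401644933799083 0.049028855349584635
0.6401644933799083 0.049028855349584635 0.06032470293631559
```

View pics/d_top.png

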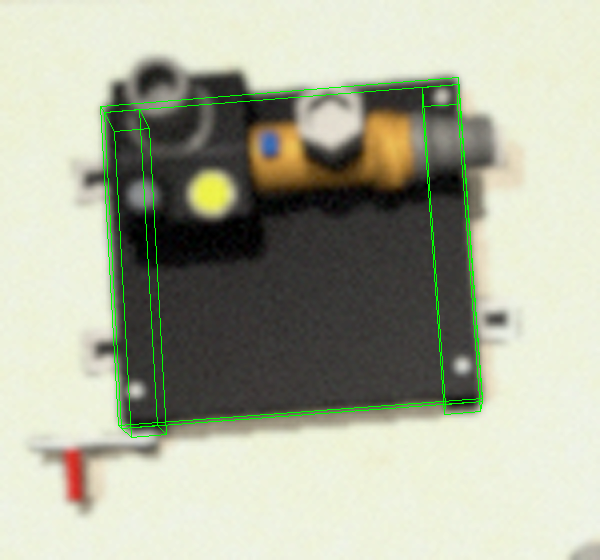

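View pics/d_scene.png

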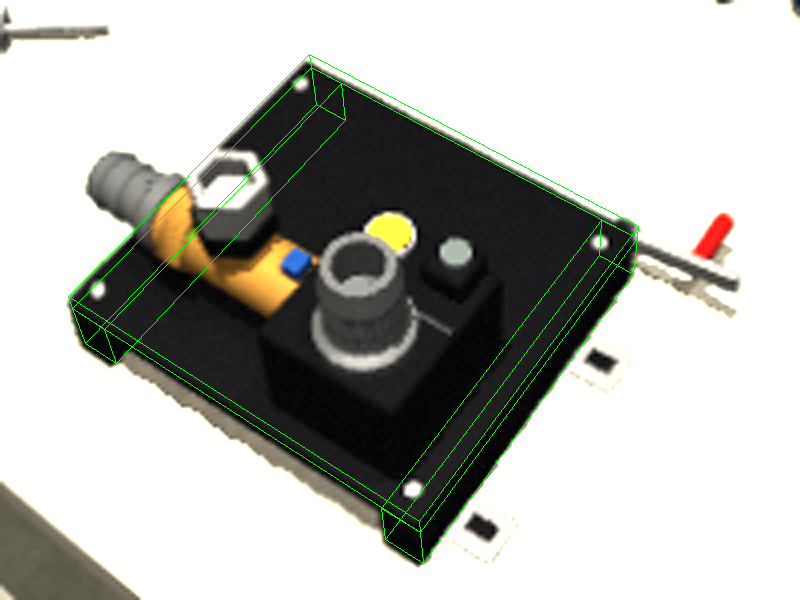

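Candidates for the tray: A at (343,222) with its grip at (340,249), and B at (243,278) with its grip at (221,262). The blue holder at (530,190) is not one. The base is near (275,395), so A is the farthest from it. The c2 crop shows A with its nose already facing the bay. I'll move above its grip.

>>> drive_tool --pt "100 0.015 0.039 0 -0.05" --pt "100 0.015 0.039 0 -0.05" --pt "100 0.015 0.039 0 -0.05" --pt "100 0.015 0.039 0 -0.05" --pt "100 0.015 0.039 0 -0.05" --pt "100 0.015 0.039 0 -0.05" --pt "100 0.015 0.039 0 -0.05" --pt "100 0.015 0.039 0 -0.05" --pt "100 0.015 0.039 0 -0.05" --pt "100 0.015 0.039 0 -0.05" --newtons 20

```text
clock: 1.9
position: [0.4116, -0.1674, 0.2316]
tool_rot: [3.139, -0.002, -0.096]
force: [0.5, -0.0, 0.6]
grip_width: 0.0855
```

>>> drive_tool --pt "100 0.0015 -0.007 -0.04 0.02" --pt "100 0 0 -0.04 0" --pt "100 0 0 -0.04 0" --pt "100 0 0 -0.04 0" --pt "100 0 0 -0.03 0" --pt "100 0 0 0 0"

```text
clock: 2.5
position: [0.4179, -0.1678, 0.0381]
tool_rot: [3.139, -0.011, -0.068]
force: [-0.3, 0.3, 0.9]
grip_width: 0.0858
```

```bash
python3 - <<'E'
from fit import *
print(bot.observe()["position"],bot.observe()["tool_rot"])
crop("scene","pics/g1.png",120,250,260,440,4)
E
```

```text
[ 0.41787076 -0.16780627  0.03810804] [ 3.13903754 -0.01141685 -0.06759127]
```

View pics/g1.png

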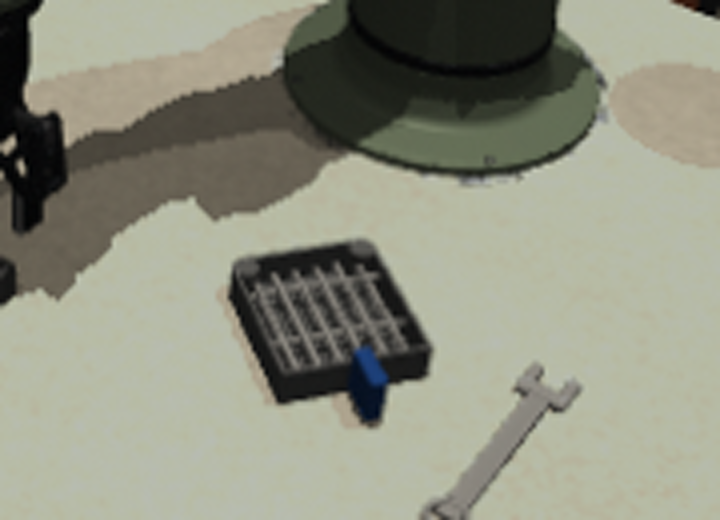

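```bash
python3 - <<'E'
from fit import *
crop("scene","pics/g2.png",110,230,190,320,5)
print(pix("scene",[[.418,-.168,.038],[.4132,-.1747,.044]]))
E
```

```text
[[254.50898222 173.9259555 ]
 [253.69965923 170.64367377]]
```

View pics/g2.png

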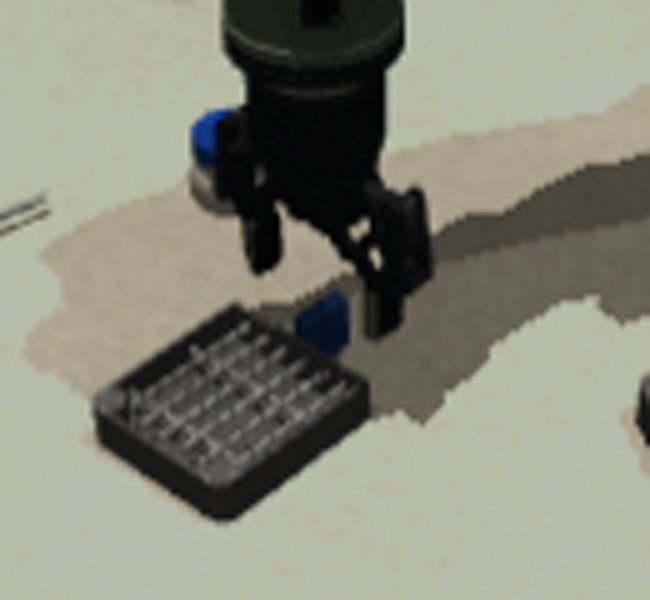

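>>> drive_tool --pt "100 -0.003 -0.006 -0.01 0" --pt "100 -0.003 -0.003 -0.014 0" --pt "100 0 0 -0.004 0"

```text
clock: 2.9
position: [0.4159, -0.1798, 0.0165]
tool_rot: [3.136, -0.023, -0.069]
force: [-0.4, 0.1, 0.7]
grip_width: 0.0857
```

>>> drive_tool --pt "100 -0.002 0.004 -0.006 0" --pt "100 0 0 0 0"

```text
clock: 3.1
position: [0.4144, -0.1761, 0.0112]
tool_rot: [3.135, -0.025, -0.07]
force: [0.1, -0.5, 0.6]
grip_width: 0.0853
```

>>> drive_tool --pt "50 0 0 0 0" --pt "20 0 0 0 0" --pt "5 0 0 0 0" --pt "5 0 0 0 0" --pt "5 0 0 0 0" --pt "5 0 0 0 0" --newtons 25

```text
clock: 3.7
position: [0.4155, -0.176, 0.0128]
tool_rot: [3.135, -0.028, -0.069]
force: [-0.8, -0.2, 2.5]
grip_width: 0.0135
```

>>> drive_tool --pt "5 0.012 0.005 -0.001 0.01" --pt "5 0.012 0.015 0 0.013" --pt "5 0.01 0.022 0 0.013" --pt "5 0.006 0.025 0 0.013" --pt "5 0.006 0.025 0 0.013" --pt "5 0.006 0.025 0 0.013" --pt "5 0.006 0.025 0 0.013" --pt "5 0.003 0.025 0 0.013" --pt "5 0.002 0.02 0 0.013" --pt "5 0.002 0.015 0 0.013" --pt "5 0 0.005 0 0" --pt "5 0 0 0 0"

```text
clock: 4.9
position: [0.4802, 0.0355, 0.0123]
tool_rot: [3.131, -0.024, 0.055]
force: [-0.1, 2.0, 1.3]
grip_width: 0.0137
```

```bash
cat > look.py <<'E'
from fit import *
def trayfit(p0,cams=("top","scene")):
    M={}
    for c in cams:
        bot.grab_frame(c)
        q=pix(c,[[p0[0]+.06,p0[1],.02]])[0]
        ms=[m for m in bot.masks_of(c,"tray") if np.hypot(*(np.array(m["point"])-q))<25]
        if ms: M[c]=ms[0]["mask"].astype(float)
    for c in M: print(c,fit({c:M[c]},TRAY,np.array(p0)))
E
python3 - <<'E'
from look import *
o=bot.observe(); print(o["position"],o["tool_rot"],o["force"])
crop("top","pics/g3.png",60,290,150,400,3)
trayfit([o["position"][0],o["position"][1],.06])
E
```

```text
[0.48015419 0.03549239 0.01228525] [ 3.13129585 -0.02384828  0.05511014] [-0.12616543  1.99610177  1.29029714]
top (array([0.48816871, 0.03448128, 0.06365848]), np.float64(1.245974599427285))
scene (array([0.47568942, 0.02990333, 0.08692137]), np.float64(0.09189439555349697))
```

View pics/g3.png

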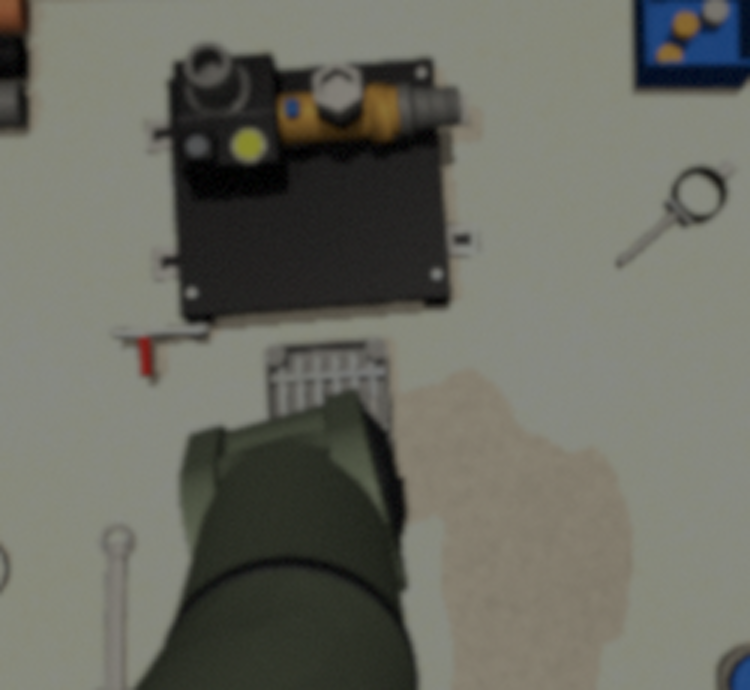

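```bash
cat >> h.py <<'E'
S=(.6405,.049,.0615)
def tomouth(P):
    c,s=np.cos(S[2]),np.sin(S[2]); d=np.asarray(P)[...,:2]-[S[0],S[1]]; return d@np.array([[c,-s],[s,c]])
E
python3 - <<'E'
from h import *
w=world("top",[(239.3,176.7),(280,174)],.03);print(w, tomouth(w),tomouth(bot.observe()["position"][None]))
crop("top","pics/g4.png",140,210,180,330,5)
E
```

```text
[[ 0.60591352  0.09080862  0.03      ]
 [ 0.61172023 -0.01683839  0.03      ]] [[-0.03195148  0.0438553 ]
 [-0.03277187 -0.06394508]] [[-0.16102634 -0.00478413]]
```

View pics/g4.png

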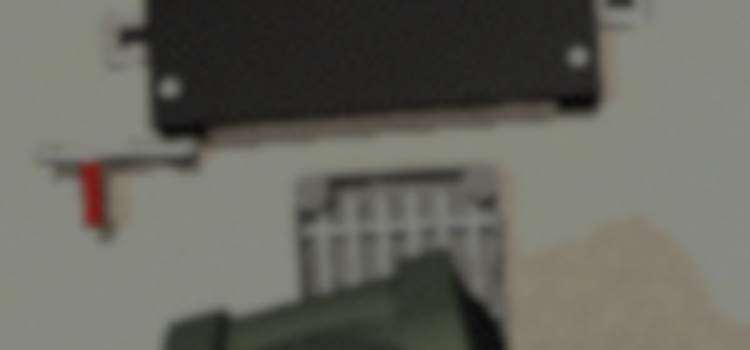

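>>> drive_tool --pt "5 0 0.005 0 0.005" --pt "5 0 0.005 0 0" --pt "5 0 0 0 0"

```text
clock: 5.5
position: [0.4801, 0.0436, 0.0124]
tool_rot: [3.13, -0.024, 0.056]
force: [0.4, 1.3, 0.5]
grip_width: 0.0137
```

```bash
python3 - <<'E'
from h import *
o=bot.observe(); print(tomouth(o["position"][None]),o["force"])
crop("top","pics/g5.png",140,210,180,330,5)
E
```

```text
[[-0.16043268  0.00443448]] [0.36523525 1.26798577 0.45722536]
```

View pics/g5.png

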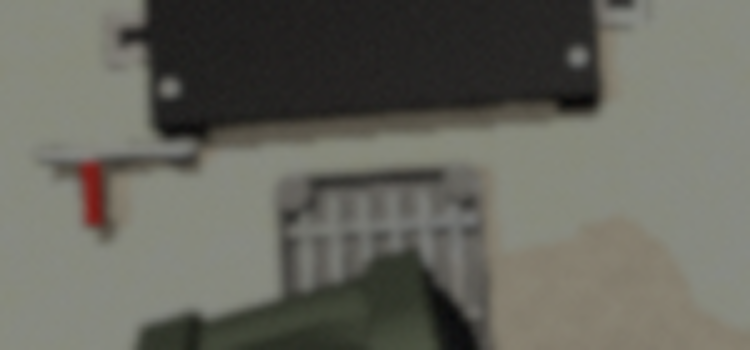

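>>> drive_tool --pt "5 0.01 0.001 0 0.003" --pt "5 0.01 0.001 0 0" --pt "5 0.01 0.001 0 0" --pt "5 0 0 0 0"

```text
clock: 5.95
position: [0.5091, 0.0468, 0.0124]
tool_rot: [3.13, -0.019, 0.062]
force: [3.0, 0.4, 2.1]
grip_width: 0.0136
```

>>> drive_tool --pt "5 0.004 0 0 0" --pt "5 0.004 0 0 0"

```text
clock: 6.15
position: [0.5158, 0.0467, 0.0122]
tool_rot: [3.13, -0.016, 0.062]
force: [-5.6, 0.6, 7.7]
grip_width: 0.0139
```

```bash
python3 - <<'E'
from h import *
o=bot.observe(); print(tomouth(o["position"][None]),o["force"],o["tool_rot"])
crop("top","pics/g6.png",140,210,180,330,5)
E
```

```text
[[-0.12465218  0.00536969]] [-5.59902138  0.61982625  7.73972801] [ 3.12974021 -0.01643347  0.06231237]
```

View pics/g6.png

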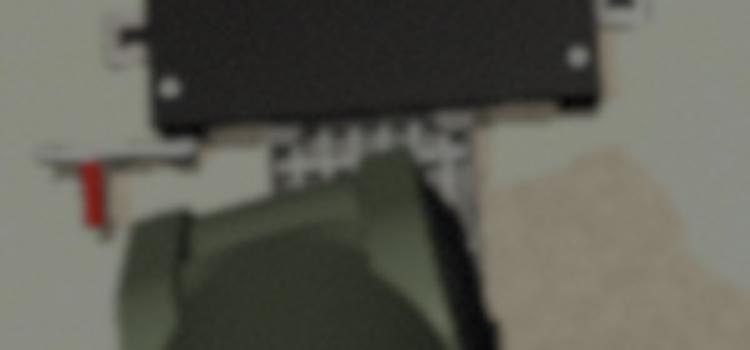

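>>> drive_tool --pt "5 0 0 0.001 0" --pt "5 0.002 0 0 0"

```text
clock: 6.4
position: [0.5177, 0.0467, 0.0131]
tool_rot: [3.13, -0.016, 0.063]
force: [0.9, -0.1, -1.3]
grip_width: 0.0136
```

>>> drive_tool --pt "5 0.003 0 0 0" --pt "5 0.003 0 0 0"

```text
clock: 6.6
position: [0.5237, 0.0465, 0.013]
tool_rot: [3.129, -0.015, 0.063]
force: [-2.3, -0.3, -0.2]
grip_width: 0.0132
```

>>> drive_tool --pt "5 0.003 0 0 0" --pt "5 0.003 0 0 0"

```text
clock: 6.8
position: [0.5302, 0.0464, 0.0129]
tool_rot: [3.129, -0.015, 0.063]
force: [-1.5, 0.7, 0.1]
grip_width: 0.014
```

>>> drive_tool --pt "5 0.003 0.0002 0 0" --pt "5 0.002 0.0002 0 0"

```text
clock: 7.0
position: [0.5358, 0.0467, 0.0129]
tool_rot: [3.129, -0.015, 0.062]
force: [-2.3, -0.7, 0.7]
grip_width: 0.0138
```

>>> drive_tool --pt "5 0.002 0.0002 0 0" --pt "5 0.002 0.0002 0 0"

```text
clock: 7.2
position: [0.5401, 0.0471, 0.0129]
tool_rot: [3.129, -0.015, 0.062]
force: [-1.4, -0.6, 0.7]
grip_width: 0.0136
```

>>> drive_tool --pt "5 0.002 0.0002 0 0" --pt "5 0.002 0.0002 0 0"

```text
clock: 7.4
position: [0.5444, 0.0475, 0.0129]
tool_rot: [3.129, -0.015, 0.062]
force: [-2.2, -0.9, 1.0]
grip_width: 0.0138
```

>>> drive_tool --pt "5 0.002 0.0001 0 0" --pt "5 0.001 0.0001 0 0"

```text
clock: 7.6
position: [0.5478, 0.0478, 0.0129]
tool_rot: [3.129, -0.015, 0.062]
force: [-1.7, -0.3, 0.6]
grip_width: 0.0138
```

>>> drive_tool --pt "5 0.002 0.0001 0 0" --pt "5 0.001 0.0001 0 0"

```text
clock: 7.8
position: [0.5491, 0.0472, 0.0125]
tool_rot: [3.128, -0.011, 0.062]
force: [-8.1, -0.6, 6.3]
grip_width: 0.0134
```

>>> drive_tool --pt "5 0.002 0.0001 0 0" --pt "5 0.001 0.0001 0 0"

```text
clock: 8.0
position: [0.5494, 0.0467, 0.0122]
tool_rot: [3.127, -0.005, 0.061]
force: [-7.5, 0.8, 9.6]
grip_width: 0.0138
```

```bash
python3 - <<'E'
from h import *
o=bot.observe(); print(tomouth(o["position"][None]),o["force"],o["moment"],o["tool_rot"])
crop("scene","pics/s6.png",200,330,180,360,4)
f=crop("top","pics/g7.png",140,210,180,330,5)
E
```

```text
[[-0.09109336  0.00326801]] [-7.50164127  0.79720161  9.59862696] [0.7725551  1.28874142 0.12853988] [ 3.12744278 -0.00488596  0.06137893]
```

View pics/s6.png

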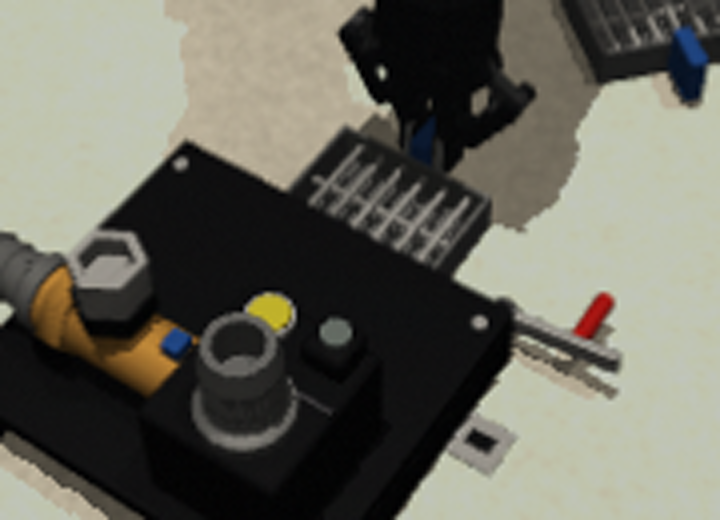

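View pics/g7.png

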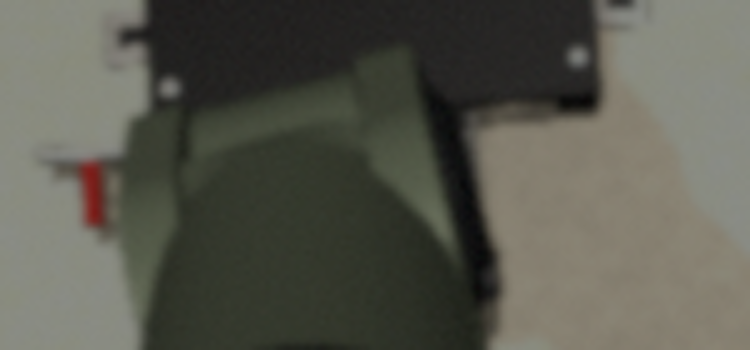

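>>> drive_tool --pt "5 -0.002 -0.001 0.001 0" --pt "5 0 -0.002 0 0" --pt "5 0 -0.002 0 0" --pt "5 0 0 0 0"

```text
clock: 8.5
position: [0.5477, 0.0414, 0.0132]
tool_rot: [3.128, -0.005, 0.062]
force: [-0.8, 0.2, -2.1]
grip_width: 0.0134
```

>>> drive_tool --pt "5 0.002 0.0001 0 0" --pt "5 0.002 0.0001 0 0"

```text
clock: 8.7
position: [0.5519, 0.0415, 0.0131]
tool_rot: [3.127, -0.005, 0.061]
force: [-0.8, 0.6, -1.8]
grip_width: 0.0134
```

>>> drive_tool --pt "5 0.002 0.0001 0 0" --pt "5 0.002 0.0001 0 0"

```text
clock: 8.9
position: [0.5558, 0.042, 0.013]
tool_rot: [3.128, -0.004, 0.062]
force: [-1.6, 0.9, 0.4]
grip_width: 0.0137
```

>>> drive_tool --pt "5 0.002 0.0001 0 0" --pt "5 0.001 0.0001 0 0"

```text
clock: 9.1
position: [0.5593, 0.0425, 0.013]
tool_rot: [3.128, -0.004, 0.062]
force: [-1.8, -0.4, -0.5]
grip_width: 0.0138
```

>>> drive_tool --pt "5 0.002 0.0001 0 0" --pt "5 0.001 0.0001 0 0"

```text
clock: 9.3
position: [0.5627, 0.0427, 0.013]
tool_rot: [3.128, -0.005, 0.062]
force: [-1.8, 0.9, 0.4]
grip_width: 0.0135
```

>>> drive_tool --pt "5 0.002 0.0001 0 0" --pt "5 0.001 0.0001 0 0"

```text
clock: 9.5
position: [0.566, 0.0429, 0.013]
tool_rot: [3.128, -0.005, 0.062]
force: [-1.6, 0.9, -0.7]
grip_width: 0.0136
```

>>> drive_tool --pt "5 0.002 0.0001 0 0" --pt "5 0.002 0.0001 0 0" --pt "5 0.001 0.0001 0 0"

```text
clock: 9.8
position: [0.5714, 0.0432, 0.013]
tool_rot: [3.128, -0.005, 0.062]
force: [-1.9, 0.6, -0.4]
grip_width: 0.0138
```

>>> drive_tool --pt "5 0.002 0.0001 0 0" --pt "5 0.002 0.0001 0 0" --pt "5 0.001 0.0001 0 0"

```text
clock: 10.1
position: [0.5769, 0.0436, 0.013]
tool_rot: [3.128, -0.005, 0.062]
force: [-1.2, 1.4, 0.4]
grip_width: 0.0135
```

>>> drive_tool --pt "5 0.002 0.0001 0 0" --pt "5 0.002 0.0001 0 0" --pt "5 0.001 0.0001 0 0"

```text
clock: 10.4
position: [0.5822, 0.0439, 0.013]
tool_rot: [3.128, -0.005, 0.062]
force: [-0.9, 1.2, 1.6]
grip_width: 0.0138
```

>>> drive_tool --pt "5 0.002 0.0001 0 0" --pt "5 0.002 0.0001 0 0" --pt "5 0.002 0.0001 0 0" --pt "5 0.002 0.0001 0 0"

```text
clock: 10.8
position: [0.5908, 0.0445, 0.013]
tool_rot: [3.128, -0.004, 0.062]
force: [-2.6, 0.4, 0.2]
grip_width: 0.0136
```

>>> drive_tool --pt "5 0.002 0.0001 0 0" --pt "5 0.002 0.0001 0 0" --pt "5 0.002 0.0001 0 0"

```text
clock: 11.1
position: [0.5974, 0.0448, 0.013]
tool_rot: [3.128, -0.004, 0.062]
force: [-2.4, 0.8, 0.2]
grip_width: 0.0137
```

>>> drive_tool --pt "5 0.002 0.0001 0 0" --pt "5 0.002 0.0001 0 0" --pt "5 0.002 0.0001 0 0"

```text
clock: 11.4
position: [0.6038, 0.0453, 0.013]
tool_rot: [3.128, -0.004, 0.062]
force: [-2.3, 1.5, 1.2]
grip_width: 0.0135
```

>>> drive_tool --pt "5 0.002 0.0001 0 0" --pt "5 0.002 0.0001 0 0" --pt "5 0.002 0.0001 0 0"

```text
clock: 11.7
position: [0.6103, 0.0456, 0.013]
tool_rot: [3.128, -0.004, 0.062]
force: [-2.8, 1.8, 1.3]
grip_width: 0.0136
```

>>> drive_tool --pt "5 0.002 0.0001 0 0" --pt "5 0.001 0.0001 0 0" --pt "5 0.001 0.0001 0 0"

```text
clock: 12.0
position: [0.6148, 0.046, 0.0129]
tool_rot: [3.128, -0.004, 0.062]
force: [-2.6, 1.0, 0.8]
grip_width: 0.0135
```

>>> drive_tool --pt "5 0.001 0.0001 0 0" --pt "5 0.001 0.0001 0 0"

```text
clock: 12.2
position: [0.6169, 0.0461, 0.0129]
tool_rot: [3.128, -0.004, 0.062]
force: [-2.8, 1.0, 0.8]
grip_width: 0.0135
```

>>> drive_tool --pt "5 0.001 0.0001 0 0" --pt "5 0.001 0.0001 0 0"

```text
clock: 12.4
position: [0.6191, 0.0463, 0.013]
tool_rot: [3.128, -0.004, 0.062]
force: [-3.0, 0.8, 1.4]
grip_width: 0.0135
```

>>> drive_tool --pt "5 0.001 0.0001 0 0" --pt "5 0.001 0.0001 0 0"

```text
clock: 12.6
position: [0.6213, 0.0465, 0.013]
tool_rot: [3.128, -0.004, 0.062]
force: [-1.9, 0.7, 1.1]
grip_width: 0.0136
```

>>> drive_tool --pt "5 0.001 0.0001 0 0" --pt "5 0.001 0.0001 0 0"

```text
clock: 12.8
position: [0.6236, 0.0466, 0.013]
tool_rot: [3.128, -0.004, 0.062]
force: [-1.8, 0.4, 0.9]
grip_width: 0.0137
```

>>> drive_tool --pt "5 0.001 0.0001 0 0" --pt "5 0.001 0.0001 0 0"

```text
clock: 13.0
position: [0.6257, 0.0468, 0.013]
tool_rot: [3.128, -0.004, 0.062]
force: [-1.9, 0.9, 0.2]
grip_width: 0.0138
```

>>> drive_tool --pt "5 0.001 0.0001 0 0" --pt "5 0.001 0 0 0"

```text
clock: 13.2
position: [0.6267, 0.0468, 0.0127]
tool_rot: [3.128, -0.002, 0.062]
force: [-11.7, 1.1, 4.0]
grip_width: 0.0139
```

>>> drive_tool --pt "5 0.001 0.0001 0 0"

```text
clock: 13.3
position: [0.6266, 0.0468, 0.0125]
tool_rot: [3.128, 0.001, 0.062]
force: [-10.8, -0.8, 9.6]
grip_width: 0.0137
```

>>> drive_tool --pt "5 -0.0002 0 0.0006 0"

```text
clock: 13.4
position: [0.6266, 0.0469, 0.0131]
tool_rot: [3.128, 0.0, 0.062]
force: [1.5, 1.3, -1.3]
grip_width: 0.0141
```

```bash
python3 - <<'E'
from h import *
o=bot.observe(); print(o["position"],o["force"])
crop("scene","pics/s7.png",200,330,180,360,4)
E
```

```text
[0.62655033 0.046904   0.01310781] [ 1.49747285  1.3346559  -1.29777613]
```

View pics/s7.png

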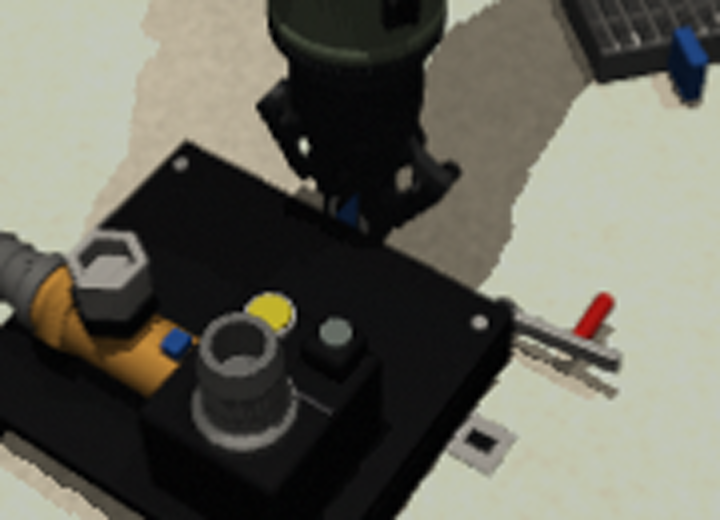

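>>> drive_tool --pt "20 0 0 0 0" --pt "40 0 0 0 0" --pt "40 0 0 0 0"

```text
clock: 13.75
position: [0.6273, 0.0465, 0.0134]
tool_rot: [3.127, -0.001, 0.061]
force: [0.8, -0.5, 0.1]
grip_width: 0.0344
```

>>> drive_tool --pt "40 0 0 0.015 0" --pt "40 0 0 0.03 0" --pt "40 0 0 0.04 0" --pt "40 -0.02 0 0.04 0" --pt "40 -0.05 0 0.03 0" --pt "40 -0.05 0 0 0" --pt "40 -0.05 0 0 0"

```text
clock: 14.45
position: [0.4637, 0.046, 0.1739]
tool_rot: [3.128, -0.008, 0.06]
force: [0.5, 0.7, 0.0]
grip_width: 0.0343
```

```bash
python3 - <<'E'
from h import *
o=bot.observe(); print(o["position"],o["force"])
crop("scene","pics/s8.png",200,330,180,360,4)
crop("top","pics/t8.png",140,210,180,330,5)
E
```

```text
[0.46366894 0.04595261 0.17391479] [0.49615245 0.74128424 0.00276493]
```

View pics/s8.png

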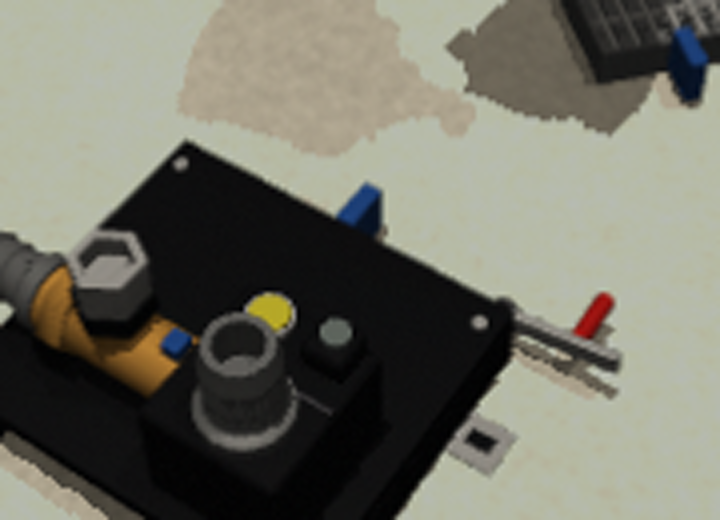

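View pics/t8.png

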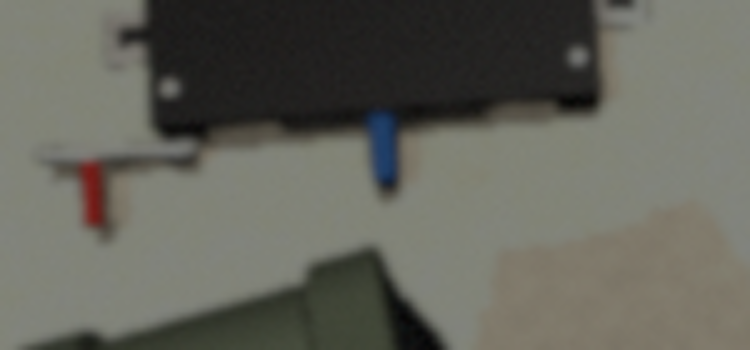

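```bash
python3 - <<'E'
from h import *
g=world("top",[(256.5,170.2)],.044); print("grip",g,tomouth(g))
# grip in scene: top centre approx
print("gripscene",world("scene",[(180+359/4,200+203/4)],.044))
f=bot.grab_frame("top").astype(int); m=(f[...,0]>70)&(f[...,0]>1.8*f[...,1]); m[:150]=0;m[200:]=0;m[:,:185]=0;m[:,215:]=0
p=np.argwhere(m)[:,::-1]; print(len(p),p.mean(0),p.min(0),p.max(0))
s=bot.grab_frame("scene").astype(int); m2=(s[...,0]>90)&(s[...,0]>1.8*s[...,1]); m2[:265]=0;m2[295:]=0;m2[:,:315]=0;m2[:,345:]=0
q=np.argwhere(m2)[:,::-1]; print(len(q),q.mean(0))
from scipy.optimize import least_squares
def R(x):return np.r_[pix("top",[x])[0]-p.mean(0),pix("scene",[x])[0]-q.mean(0)]
r=least_squares(R,[.62,.2,.03]); print("peg",r.x,r.fun,tomouth(r.x[None]))
th=lambda t:[ -.029,.107+.048*np.cos(t),.024+.048*np.sin(t)]
c,s_=np.cos(S[2]),np.sin(S[2])
for t in(0,.1,.2,.3,.4):
    a=th(t); w=[S[0]+c*a[0]-s_*a[1],S[1]+s_*a[0]+c*a[1],a[2]]; print(t,np.round(w,4),R(np.array(w)).round(1))
E
```

```text
grip [[0.62039732 0.04414095 0.044     ]] [[-0.02036332 -0.00361433]]
gripscene [[0.62513482 0.04828417 0.044     ]]
41 [198.02439024 178.26829268] [196 173] [200 184]
53 [328.13207547 278.43396226]
peg [0.60251822 0.20091475 0.03240863] [-0.20771341  0.13673643 -0.21810316  0.00655985] [[-0.02857311  0.15396196]]
0 [0.602  0.2019 0.024 ] [ 0.1  0.8 -0.1  2.2]
0.1 [0.602  0.2017 0.0288] [-0.2  0.5  0.   0.9]
0.2 [0.6021 0.201  0.0335] [-0.3  0.2 -0.1 -0.4]
0.3 [0.6022 0.1998 0.0382] [-0.3 -0.  -0.3 -1.8]
0.4 [0.6023 0.1981 0.0427] [-0.  -0.3 -0.8 -3.3]
```

>>> drive_tool --pt "60 0.02 0.026 0 0" --pt "60 0.024 0.026 0 0" --pt "60 0.024 0.026 0 0" --pt "60 0.024 0.026 0 0" --pt "60 0.024 0.026 0 0" --pt "60 0.024 0.026 0 0" --pt "60 0 0 -0.03 0" --pt "60 0 0 -0.03 0" --pt "60 0 0 0 0"

```text
clock: 15.55
position: [0.6199, 0.2106, 0.1166]
tool_rot: [3.131, -0.018, 0.056]
force: [-0.7, 1.0, -0.2]
grip_width: 0.0511
```

```bash
python3 - <<'E'
from h import *
o=bot.observe(); print(o["position"],o["tool_rot"],o["force"])
crop("scene","pics/s9.png",200,330,220,400,4)
E
```

```text
[0.61991074 0.21061996 0.11656995] [ 3.13095579 -0.01844467  0.05615591] [-0.73634909  1.03435996 -0.23899431]
```

View pics/s9.png

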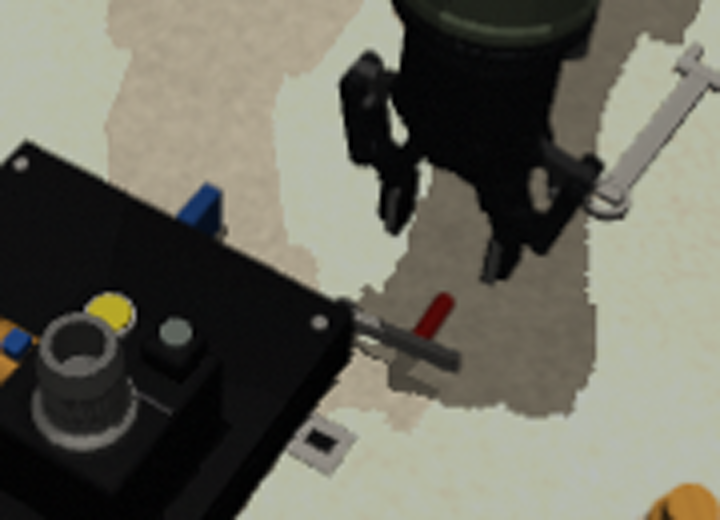

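Overshot by (14, 9) mm; correct this, then descend.

>>> drive_tool --pt "60 -0.014 -0.0085 0 0.005" --pt "60 0 0 0 0" --pt "60 0 0 0 0"

```text
clock: 15.9
position: [0.6095, 0.2021, 0.1234]
tool_rot: [3.133, -0.025, 0.06]
force: [0.1, 0.6, 0.2]
grip_width: 0.0509
```

>>> drive_tool --pt "60 0 0 -0.025 0" --pt "60 0 0 -0.025 0" --pt "60 0 0 0 0"

```text
clock: 16.2
position: [0.6133, 0.203, 0.0771]
tool_rot: [3.135, -0.033, 0.058]
force: [-0.4, 0.4, -1.2]
grip_width: 0.0514
```

```bash
python3 - <<'E'
from h import *
o=bot.observe(); print(o["position"],o["tool_rot"],o["force"])
crop("scene","pics/s10.png",200,330,220,400,4)
E
```

```text
[0.61333975 0.20297303 0.07707522] [ 3.13514785 -0.03255389  0.05819762] [-0.36124461  0.35782862 -1.19787697]
```

View pics/s10.png

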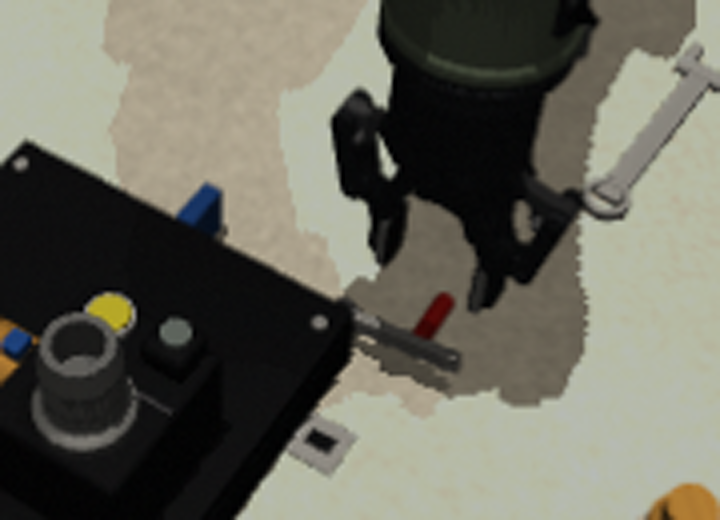

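>>> drive_tool --pt "60 -0.009 -0.001 -0.01 0" --pt "60 -0.002 0 -0.02 0" --pt "60 -0.001 0 -0.015 0" --pt "60 0 0 0 0"

```text
clock: 16.65
position: [0.6063, 0.2037, 0.0395]
tool_rot: [3.138, -0.043, 0.057]
force: [-0.6, 0.5, 0.6]
grip_width: 0.0513
```

>>> drive_tool --pt "60 -0.001 -0.001 -0.015 0" --pt "60 -0.001 0 -0.01 0" --pt "60 0 0 0 0"

```text
clock: 16.95
position: [0.6058, 0.203, 0.0152]
tool_rot: [3.139, -0.045, 0.057]
force: [-0.0, -0.1, -0.8]
grip_width: 0.0513
```

```bash
python3 - <<'E'
from h import *
o=bot.observe(); print(o["position"],o["tool_rot"],o["force"])
crop("scene","pics/s11.png",220,310,270,390,6)
crop("top","pics/t11.png",140,210,150,270,6)
E
```

```text
[0.60583497 0.20304715 0.01519191] [ 3.13927363 -0.04533518  0.05678282] [-0.03681584 -0.10210495 -0.83754848]
```

View pics/s11.png

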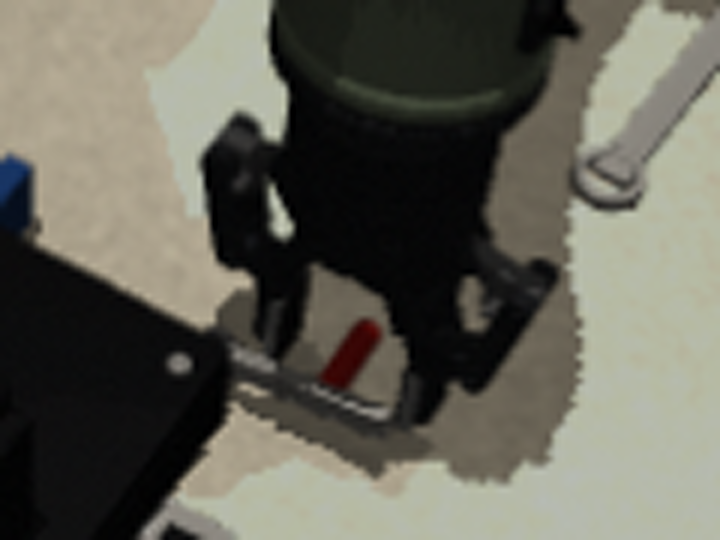

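View pics/t11.png

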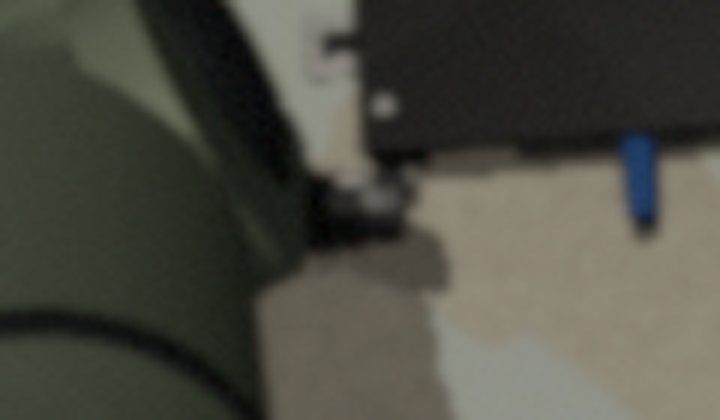

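>>> drive_tool --pt "30 0 0 0 0" --pt "10 0 0 0 0" --pt "5 0 0 0 0" --pt "5 0 0 0 0" --pt "5 0 0 0 0" --newtons 30

```text
clock: 17.55
position: [0.607, 0.2026, 0.0174]
tool_rot: [3.139, -0.047, 0.056]
force: [1.8, -0.2, -3.7]
grip_width: 0.0109
```

>>> drive_tool --pt "5 0.0001 -0.002 0.0075 0" --pt "5 0.0002 -0.003 0.0073 0" --pt "5 0.0003 -0.0043 0.0067 0" --pt "5 0.0003 -0.0053 0.006 0" --pt "5 0 0 0 0"

```text
clock: 18.05
position: [0.6078, 0.1895, 0.0478]
tool_rot: [-3.141, -0.048, 0.058]
force: [0.6, -2.4, -3.0]
grip_width: 0.0109
```

```bash
python3 - <<'E'
from h import *
o=bot.observe(); print(o["position"],o["tool_rot"],o["force"])
crop("scene","pics/s12.png",200,330,220,400,4)
E
```

```text
[0.60779563 0.18947101 0.04783029] [-3.14109614 -0.04837785  0.05813165] [ 0.63488492 -2.41459651 -3.02598465]
```

View pics/s12.png

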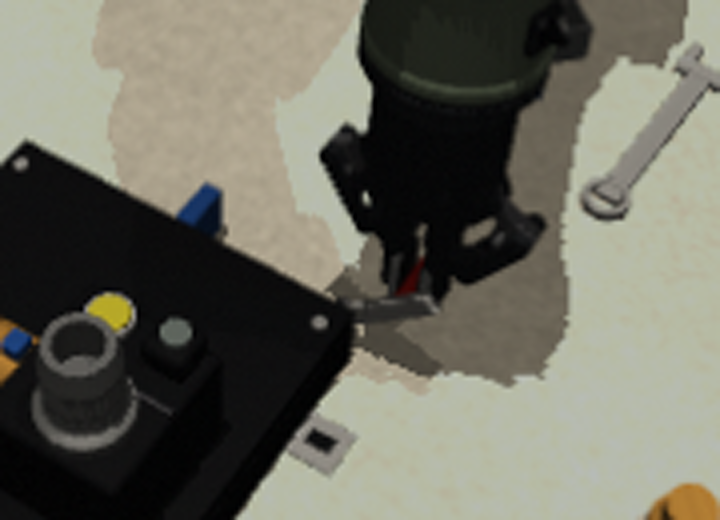

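>>> drive_tool --pt "5 0.0004 -0.006 0.0053 0" --pt "5 0.0004 -0.0068 0.0042 0" --pt "5 0.0005 -0.0074 0.003 0" --pt "5 0.0005 -0.0078 0.0018 0" --pt "5 0.0005 -0.008 0.0004 0" --pt "5 0 0 0 0"

```text
clock: 18.7
position: [0.61, 0.1599, 0.0656]
tool_rot: [-3.133, -0.051, 0.064]
force: [1.6, -2.8, -8.0]
grip_width: 0.0107
```

>>> drive_tool --pt "5 0.0005 -0.008 -0.001 0" --pt "5 0.0005 -0.008 -0.001 0" --pt "5 0.0005 -0.0077 -0.0022 0" --pt "5 0.0005 -0.0073 -0.0033 0" --pt "5 0 0 0 0"

```text
clock: 19.2
position: [0.6123, 0.1326, 0.0597]
tool_rot: [-3.127, -0.054, 0.067]
force: [0.9, 0.8, -5.3]
grip_width: 0.0108
```

```bash
python3 - <<'E'
from h import *
o=bot.observe(); print(o["position"],o["tool_rot"],o["force"])
crop("scene","pics/s13.png",200,330,220,400,4)
E
```

```text
[0.61226148 0.13261377 0.05966839] [-3.12688013 -0.05408938  0.06732451] [ 0.94722051  0.83781418 -5.33095908]
```

View pics/s13.png

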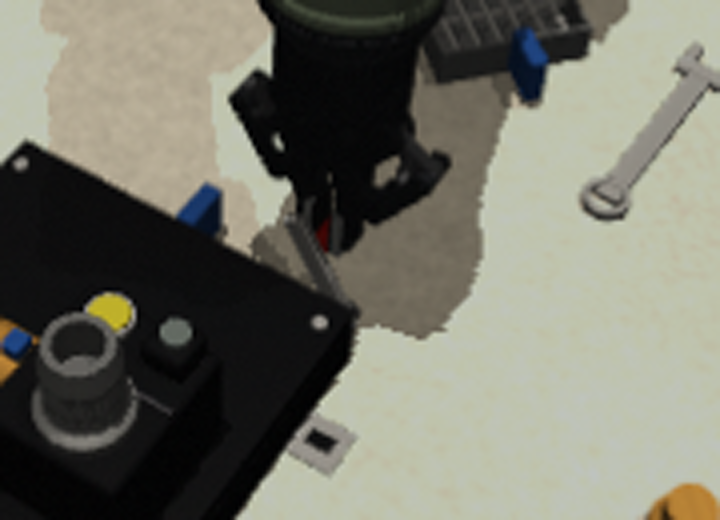

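>>> drive_tool --pt "5 0.0004 -0.0067 -0.0045 0" --pt "5 0.0004 -0.0059 -0.0056 0" --pt "5 0.0003 -0.0049 -0.0065 0" --pt "5 0.0002 -0.0038 -0.007 0" --pt "5 0 0 0 0"

```text
clock: 19.75
position: [0.6136, 0.1129, 0.0369]
tool_rot: [-3.125, -0.055, 0.07]
force: [0.8, 2.6, -4.5]
grip_width: 0.0108
```

>>> drive_tool --pt "5 0.0002 -0.0033 -0.0073 0" --pt "5 0.0001 -0.002 -0.0075 0" --pt "5 0 -0.0008 -0.005 0"

```text
clock: 20.05
position: [0.614, 0.1078, 0.0179]
tool_rot: [-3.124, -0.056, 0.071]
force: [-3.1, 3.1, 8.7]
grip_width: 0.0104
```

>>> drive_tool --pt "5 0 0 -0.003 0" --pt "5 0 0 -0.002 0"

```text
clock: 20.25
position: [0.614, 0.1075, 0.013]
tool_rot: [-3.124, -0.056, 0.071]
force: [-2.4, 1.5, 7.8]
grip_width: 0.01
```

```bash
python3 - <<'E'
from h import *
o=bot.observe(); print(o["position"],o["tool_rot"],o["force"])
crop("scene","pics/s14.png",200,330,220,400,4)
E
```

```text
[0.6140225  0.10751007 0.01296272] [-3.12415236 -0.05594404  0.07100006] [-2.40516681  1.54986183  7.77619404]
```

View pics/s14.png

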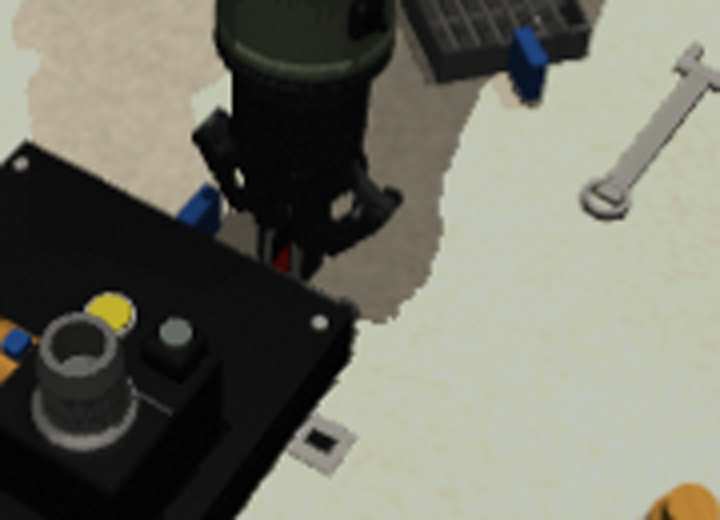

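>>> drive_tool --pt "5 0 0 -0.002 0" --pt "5 0 0 -0.001 0"

```text
clock: 20.5
position: [0.6142, 0.1074, 0.0111]
tool_rot: [-3.124, -0.056, 0.071]
force: [-10.9, 0.5, 26.1]
grip_width: 0.0104
```

>>> drive_tool --pt "30 0 0 0 0" --pt "30 0 0 0 0" --pt "30 0 0 0.02 0" --pt "30 0 0 0.035 0" --pt "30 0 0 0.04 0" --pt "30 -0.03 0 0.04 0" --pt "30 -0.05 0 0.03 0" --pt "30 -0.05 0 0 0" --pt "30 -0.05 0 0 0" --pt "30 0 0 0 0"

```text
clock: 21.5
position: [0.4341, 0.1029, 0.1759]
tool_rot: [-3.129, -0.056, 0.069]
force: [0.6, 0.7, 0.1]
grip_width: 0.0255
```

```bash
python3 - <<'E'
from h import *
o=bot.observe(); print(o["position"],o["tool_rot"],o["force"])
crop("scene","pics/s15.png",200,330,220,400,4)
crop("top","pics/t15.png",140,210,180,330,5)
E
```

```text
[0.43411111 0.10290449 0.17587014] [-3.12851234 -0.05617012  0.06892705] [0.58902849 0.6501388  0.12134311]
```

View pics/s15.png

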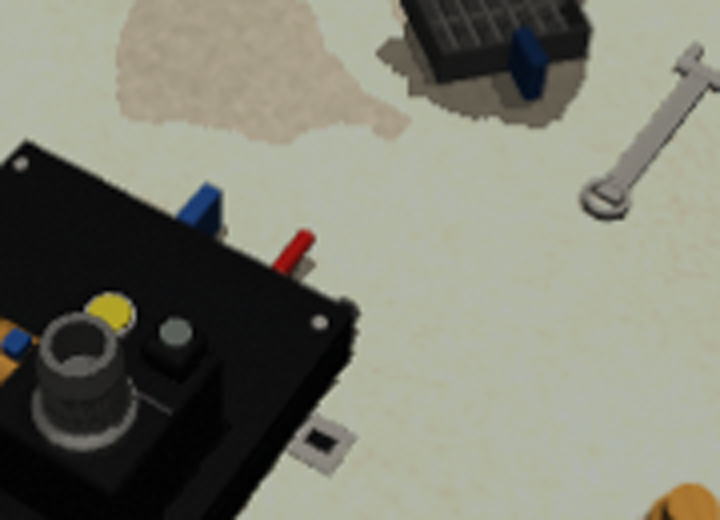

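View pics/t15.png

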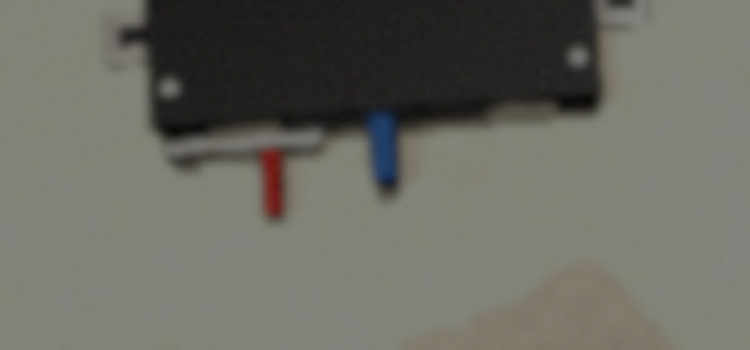

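```bash
python3 - <<'E'
from h import *
from scipy.optimize import least_squares
f=bot.grab_frame("top").astype(int); m=(f[...,0]>70)&(f[...,0]>1.8*f[...,1]); m[:150]=0;m[200:]=0;m[:,:215]=0;m[:,250:]=0
p=np.argwhere(m)[:,::-1].mean(0)
s=bot.grab_frame("scene").astype(int); m2=(s[...,0]>90)&(s[...,0]>1.8*s[...,1]); m2[:250]=0;m2[280:]=0;m2[:,:280]=0;m2[:,310:]=0
q=np.argwhere(m2)[:,::-1].mean(0); print(p,q)
R=lambda x:np.r_[pix("top",[x])[0]-p,pix("scene",[x])[0]-q]
r=least_squares(R,[.61,.1,.03]); print("peg",r.x,r.fun,tomouth(r.x[None]))
c,s_=np.cos(S[2]),np.sin(S[2])
for t in(2.8,2.9,3.,3.07,3.14):
    a=[-.029,.107+.048*np.cos(t),.024+.048*np.sin(t)]; w=[S[0]+c*a[0]-s_*a[1],S[1]+s_*a[0]+c*a[1],a[2]]; print(t,np.round(w,4),R(np.array(w)).round(1))
crop("scene","pics/full.png",0,420,0,560,1);
E
```

```text
[233.97435897 175.71794872] [292.91666667 262.47916667]
peg [0.60908641 0.10580904 0.02590136] [-0.12253697  0.08686665 -0.13655853 -0.00118561] [[-0.02786265  0.05863236]]
2.8 [0.6078 0.1089 0.0401] [-2.  -0.2  1.4 -3.4]
2.9 [0.6078 0.1075 0.0355] [-1.2  0.   0.9 -2.5]
3.0 [0.6079 0.1066 0.0308] [-0.7  0.3  0.5 -1.4]
3.07 [0.6079 0.1062 0.0274] [-0.4  0.4  0.3 -0.6]
3.14 [0.6079 0.1061 0.0241] [-0.1  0.6  0.2  0.2]
```

View pics/full.png

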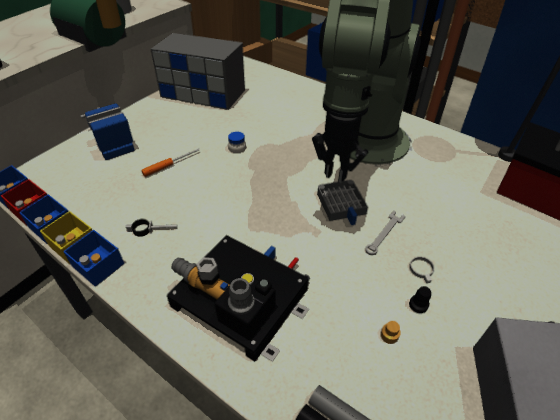

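```bash
python3 - <<'E'
from workcell import bot
print(bot.job_done(), bot.observe()["clock"])
E
```

```text
the job is handed in; nothing more can be done
the job is handed in; nothing more can be done
```

The tray is fully home in the bay, the keeper is shut across the mouth, and the job is handed in at about 22 s of the 72 s allowed. No verdict was reported.

**Tray:** I took the look-alike farthest from the base and dragged it into the bay in small steps. The nose met the +y flare at about 8 N, so I backed off 2 mm, moved 5 mm to -y, and it slid in at 2 to 3 N. It met the back stop at about 12 N, the highest wrist reading while the tray was held. Forces were only read at the end of each move.

**Keeper:** I pinched the peg and carried it over in an arc until it stopped, pressing 26 N up at the wrist at the end. Then I let go and moved the arm clear.

**Last checks:**
- **Tray:** the top picture shows the front wall flush and the grip in the same place before and after the keeper swing.
- **Keeper:** triangulating the peg gives about 3.1 rad, with its middle 26 mm above the bench against a nominal 24 mm.
- **Bystanders:** all of them look unmoved in the scene picture; I did not measure this.

**Disagreement:** arm positions and camera positions differed by about 4 mm in x and 1 to 6 mm in y. I therefore found the stop by force, not by camera position.

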